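# Clamp a split casting mould with its draw latch

### The job

Close the aluminium split mould with its draw latch: take the wire loop by its black tab, bring its bar over the steel keeper hook and let it down into the gap between the hook's lip and the two rubber guard ribs; only then touch the red lever, and push it back over and down past centre until it snaps flat and holds the halves clamped. Feel for the gap instead of forcing: never press the bar on the keeper, nor the lever or the sliding half, with more than 25 N, and leave the beaker, pot, timer and dish where they stand.

Things in the scene. Friction and masses are not known exactly. Their poses are not given: they have to be found in the camera images.
- mould: Fixed half of an aluminium split mould on a grey base plate, bolted down. Origin on the bench under the lever's axis; x runs from the lever to the keeper, z up; the latch works in the plane y=0. Base plate x -90..112, y -50..50, z 0..10 mm; fixed block x -80..7, y -38..38, top z 50 mm. Lever's bearing cheeks: x -7..7, y 14.5..18 mm on both sides, up to z 71 mm
- lever_pivot (a point): Axis of the red lever, 64 mm above the bench on the fixed half, in the latch's plane; axes as the mould's. The loop's hinge pin sits on the lever 16 mm from this axis: at lever angle q it lies 16*cos(q-0.1) mm from it on the side away from the keeper and 16*sin(q-0.1) mm above it
- lever_tip (a point): Point in the middle of the red lever's thickness, 52 mm from its axis; the lever is a plate 26 mm wide and 5 mm thick that ends 56 mm from the axis. With the lever flat its upper face is 4 mm above the axis
- lever (a joint): Angle of the red lever (rad): 0 = flat, pointing away from the keeper (closed); 1.57 = upright; stops at 0 and 2.6 (leaning over the keeper). Stays where left (friction 0.025 N m). With the loop hooked, closing takes a push that rises near 1 rad to 0.1 to 0.75 N m (up to 17 N at 46 mm); below about 0.3 rad it snaps down by itself and the seal's spring holds it at 0
- loop_bar (a point): Middle of the cross bar of the wire loop: round, 5 mm thick, 44 mm wide, 57.7 mm from the loop's hinge pin. The loop swings freely on that pin and drops by its weight; at the start the bar lies loose on top of the keeper's lip. x points from the pin to the bar, z at right angles to it, upwards
- loop_tab (a point): Point to grip on the loop's black pull tab: a plate 10 mm thick across the latch (y), 16 mm long, 23 mm tall, on a neck beyond the bar. In the loop's axes the point lies 12.5 mm beyond the bar and 37 mm above it, mid thickness, 5 mm below the tab's upper edge. The tab's lower edge is 19 mm above the bar's middle
- half (a joint): Travel of the sliding half (60 mm long, 76 mm wide, top z 50 mm) on its guide rods (m): 0 = touching the orange ribbed rubber seal, positive = gap, negative = seal squeezed (-0.002 to -0.015 when latched, 5 N per mm). Sliding friction 3 N
- beaker: Glass beaker, 70 mm wide, 86 mm tall, origin under its middle. Leave it alone
- objective_pot: White screw pot with black lid, 42 mm wide, 50 mm tall, origin under its middle. Leave it alone
- timer: White timer with three keys, 62 x 62 x 16 mm, lying flat, origin under its middle. Leave it alone
- dish: Closed culture dish, 60 mm wide, 13 mm tall, origin under its middle. Leave it alone
- keeper_mark (a point): On the sliding half, 54.5 mm above the bench: nominal place of the middle of the seated bar; axes as the mould's. The steel keeper hook is screwed on through slots: it really sits up to 6 mm nearer to or farther from the lever than this mark (a different amount each time, not measured), and the bar, drawn home, with it. Sliding half's top: z 50 mm
- keeper_mark_lip (a point): Same mark at the upper edge of the lip's free end, z 63 mm, 3.5 mm beyond keeper_mark. Hook (really up to 6 mm off): 24 mm wide, mouth z 50..59 mm open to +x; lip 4 mm thick over it. 6.5 mm beyond the lip's end stand two black rubber guard ribs (10 mm thick, 8..19 mm either side of the middle, top z 59 mm): the bar drops between lip and ribs, 1.5 mm play, then is drawn in under the lip

How it is judged:
By the outcome, as a careful person would: the job done as asked, in the order asked, and still so for the second after the job is handed in, with the robot touching nothing.
It also fails if it takes over 67 s, if anything falls off the work surface, if the arm or the gripper's body presses on something with over 40 N, if the wrist force passes 120 N, or if a joint passes its speed limit or range.

### The arm

A 7-joint arm with a two-finger parallel gripper is mounted at the origin on a cart in front of the work surface, level with it; the furniture and walls round the work are solid. World frame = base frame: x ahead of the robot, y to its left, z up, the work surface at z = 0. Lengths are in m, angles in rad, forces in N, time in s.
With the tool pointing down it reaches from about 0.425 to 0.8 m from the base axis. Payload 8.3 kg.
Tool frame: the origin (TCP) lies at the very end of the fingers, on their centre line; the grasp point (between the pads) lies 19 mm behind it; z points along the fingers, y is the line along which they close (so a half turn about z gives the same grasp; the last joint's range is limited). The gripper opens to 85 mm and grips with 20 to 120 N. Pads are 22 mm wide; open, the fingers measure 114 mm over their backs; the gripper's body (76 mm by 85 mm) begins 54 mm behind the grasp point. The pads swing forward as they close: fully open they stand 13 mm farther back than shut.
Start: joints at [1.112, 0.383, 0.016, 1.37, -0.006, 1.388, -0.046], TCP at [0.241, -0.577, 0.231] pointing down, gripper open.
Joint ranges: [-2.95, 2.95], [-0.25, 2.06], [-1.52, 1.56], [0.18, 2.33], [-1.44, 4.58], [0.02, 2.06], [-3.01, 3.01]. Speed limits (rad/s): [2.39, 2.39, 3.01, 3.01, 3.14, 3.14, 3.14].

### API

Orientations are given as a unit quaternion [x, y, z, w].
In Python, from cell import observe, get_image, camera_info, job_done, look_for, masks_of gives the robot as it stands.
- The arm moves only by the tool jog_arm, never from a script. Its argument "steps" is a list of rows, each a list of 4 numbers: the shift along the tool's x, y, z in m, then the turn about the tool's z in rad. A call has 1 to 10 rows; each row shifts and turns the commanded pose from where the row before left it, along the tool's axes as they then stand; what a row does not reach is not made up. A row lasts 1/12 s, in which the tool goes at most 41.7 mm and 7.16 degrees, less where a joint would pass 70% of its speed; a pose out of reach is approached as far as the arm can. A call with a gripper value outside its range is refused whole. "gripper" is the closure, from 0 (fully open) to 1 (shut), set as the call begins (left out, the last holds). The fingers move at their own pace and stop on an object; "squeeze" is the grip in N (left out, the last holds). Time passes only in rows, so rows that do not move let the fingers close. It gives the time, the measured TCP pose, the force, the opening and the grip force at its end, in the units of the state.
- observe(): the state, without advancing time (a new reading comes with each control period).
- get_image(name): name is "scene" or "top" or "wrist"; returns (picture, depth): 420x560x3 uint8, blue, green, red; 420x560 float32, m along the optical axis (not along the pixel's ray), 0 where there is no reading.
- camera_info(name): a dict with "fx", "fy", "cx", "cy" (pixels), "R" (3x3) and "t" (3): a world point X has camera coordinates R X + t; the wrist camera has in their place "T_tool_cam" (4x4, takes a point from camera to tool coordinates, whose origin is the TCP and whose axes are the flange's). Camera axes: x right, y down, z forward; pixel columns grow to the right and rows downward; lengths in m; the calibration is good to about 2 mm. A picture is of the moment at which its call begins: read the wrist's pose just before it. camera_info takes no time and is no camera call.
- job_done(): hands the job in; it is judged then, once.
Trained networks look in the newest picture that a camera, given by its name, has taken for a name from the list of things; names that differ only in an ending like _2 or _b are one class to them, and where a whole thing is asked for, a point or a joint stands for the part that bears it (a point fixed in the world has none). Each returns a list of dicts, best first, with "p" (0 to 1); they miss things now and then, are a little off and sometimes report something else, mostly with a low value. They report only what shows in the picture. A call takes as long as a camera call.
- look_for(camera, query): "position" ([x, y, z] in m, in the coordinates of the camera as it stood for that picture, good to about 4 mm: the middle of the surface that is visible of it).
- masks_of(camera, query): "pixels" (420x560 bool, what is visible of it).
The state is a dict: "clock": time; "joint_positions": joint angles; "dq": joint speeds; "effort": joint torques, N m; "ee_pos": TCP position; "tool_rot": TCP orientation; "contact_force": force on the tool from outside, world axes, zero at the start; "wrist_torque": the same for the moment, N m; "gripper_width": opening from 0.0 (shut) to 1.0 (fully open); "gripper_force": force on a finger pad.
Only numpy, scipy, OpenCV 4.12 (cv2) and the standard library are available. Lean on these libraries where they do the work, as an engineer would, in place of code of your own. Each camera call takes 0.05 s, during which the arm holds its last target. There are 200 camera calls.

## Working session

There is one attempt and no reset: what is moved stays moved. The work goes in short steps, Python scripts to look and compute and a tool call to move; the robot and the scene stay as the last step left them, time stands still between calls to the robot, and variables do not carry over. Pictures are saved under pics/ and viewed, at most 10 in all, crops included, and the job is handed in when it is done.

Besides the shell and the picture viewer there is one more tool, called after "Call:" by a JSON object that holds its "api" and its "payload". jog_arm: Moves the arm, as the interface text tells. Its arguments: {"type":"object","properties":{"steps":{"type":"array"},"gripper":{"type":"number"},"squeeze":{"type":"number"}},"required":["steps"]}

```bash
ls; mkdir -p pics; cat > h.py <<'E'
import numpy as np, cv2
from cell import *
from scipy.spatial.transform import Rotation as Ro
def w2(cam,p,o=None):
    c=camera_info(cam)
    if cam=="wrist":
        T=np.array(c["T_tool_cam"]); q=T[:3,:3]@p+T[:3,3]
        return Ro.from_quat(o["tool_rot"]).as_matrix()@q+np.array(o["ee_pos"])
    return np.array(c["R"]).T@(np.array(p)-np.array(c["t"]))
def cloud(cam,d,m,o=None):
    c=camera_info(cam); v,u=np.nonzero(m&(d>0)); z=d[v,u]
    P=np.c_[(u-c["cx"])/c["fx"]*z,(v-c["cy"])/c["fy"]*z,z]
    if cam=="wrist":
        T=np.array(c["T_tool_cam"]); P=P@T[:3,:3].T+T[:3,3]
        return P@Ro.from_quat(o["tool_rot"]).as_matrix().T+np.array(o["ee_pos"])
    return (P-np.array(c["t"]))@np.array(c["R"])
E
python3 - <<'E'
from h import *
o=observe(); print(o)
for cam in ("scene","top"):
    im,d=get_image(cam); cv2.imwrite(f"pics/{cam}0.png",im)
    for q in ["mould","lever_tip","lever_pivot","loop_bar","loop_tab","keeper_mark","keeper_mark_lip","half","beaker","objective_pot","timer","dish"]:
        try:
            for r in look_for(cam,q)[:2]: print(cam,q,round(r["p"],2),np.round(w2(cam,r["position"]),4))
        except Exception as e: print(q,e)
E
```

```text
pics
{'clock': 0.0, 'joint_positions': array([ 1.11209613,  0.38424562,  0.0163966 ,  1.37118517, -0.00630538,
        1.38818923, -0.0464694 ]), 'dq': array([-0.00067462, -0.00035875,  0.00071537, -0.00056681, -0.00088296,
        0.0014939 , -0.0001411 ]), 'effort': array([-5.21338934e-04, -6.27615023e+01,  8.43536574e-01, -3.71822584e+01,
        1.65014650e-02,  1.39617134e-02, -2.16707974e-05]), 'ee_pos': array([ 0.24079111, -0.57619828,  0.23026035]), 'tool_rot': array([ 9.80474026e-01,  1.96646144e-01, -2.13947886e-04, -9.65482523e-04]), 'contact_force': array([-0.75129327,  0.26535648,  0.30667793]), 'wrist_torque': array([-0.02189266,  0.03114195, -0.01379593]), 'gripper_force': 0.0, 'gripper_width': 0.9989192569851567}
scene mould 0.82 [ 0.4924 -0.0407  0.0523]
scene lever_tip 0.7 [ 0.4872 -0.0386  0.0538]
scene lever_tip 0.62 [ 0.4922 -0.0896  0.0783]
scene lever_pivot 0.89 [ 0.4882 -0.0344  0.0513]
scene loop_bar 0.54 [ 0.4863 -0.1006  0.0717]
scene loop_tab 0.81 [ 0.4884 -0.1007  0.0784]
scene keeper_mark_lip 0.7 [ 0.4716 -0.1011  0.0548]
scene half 0.91 [ 0.4728 -0.0967  0.0497]
scene beaker 0.67 [ 0.6382 -0.0418  0.0598]
scene beaker 0.44 [ 0.4699 -0.0987  0.051 ]
scene objective_pot 0.69 [ 0.5841 -0.1261  0.0413]
scene dish 0.56 [ 0.4003 -0.0703  0.0058]
top mould 0.73 [ 0.4982 -0.0624  0.0481]
top lever_tip 0.86 [ 0.5024 -0.0604  0.0788]
top lever_tip 0.22 [ 0.4982 -0.0615  0.0496]
top lever_pivot 0.94 [ 0.4997 -0.0629  0.0472]
top loop_tab 0.59 [ 0.4843 -0.0943  0.0715]
top keeper_mark 0.85 [ 0.4872 -0.1082  0.049 ]
top keeper_mark_lip 0.91 [ 0.4873 -0.1045  0.0467]
top half 0.81 [ 0.4904 -0.1098  0.0501]
top beaker 0.64 [ 0.6371 -0.0477  0.0246]
top objective_pot 0.85 [ 0.5842 -0.1358  0.045 ]
top objective_pot 0.42 [ 0.5033 -0.0525  0.0768]
top timer 0.78 [0.4185 0.0272 0.0124]
top dish 0.64 [ 0.3975 -0.0669  0.0074]
```

```bash
python3 - <<'E'
import cv2,numpy as np
a=cv2.imread("pics/scene0.png");b=cv2.imread("pics/top0.png")
cv2.imwrite("pics/both.png",cv2.resize(np.hstack([a[60:360,140:460],b[60:360,140:460]]),None,fx=1.25,fy=1.25))
E
```

```text
(no output)
```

View pics/both.png

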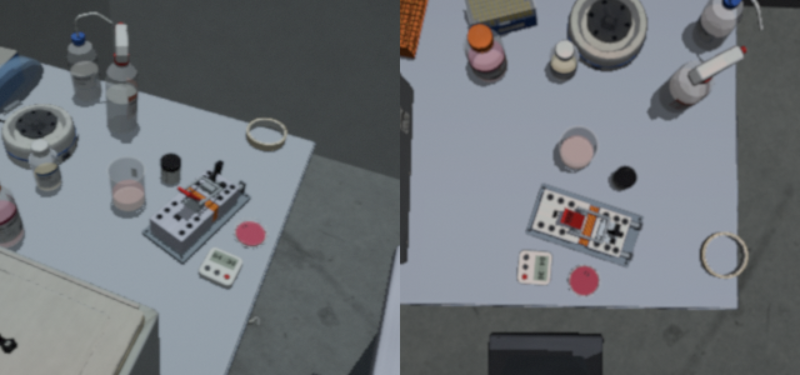

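The picture shows the mould (left panel about (195,215), right panel about (585,225)). The lever is upright-ish and the tab is over the keeper, with the mould x axis running roughly along world -y. I'll fit its pose from depth.

```bash
python3 - <<'E'
from h import *
im,d=get_image("top"); P=cloud("top",d,np.ones(d.shape,bool))
s=P[(P[:,2]>.005)&(P[:,2]<.014)&(abs(P[:,0]-.49)<.13)&(abs(P[:,1]+.07)<.16)]
t=P[(P[:,2]>.045)&(P[:,2]<.055)&(abs(P[:,0]-.49)<.08)&(abs(P[:,1]+.07)<.12)]
for n,q in(("base",s),("top",t)):
    print(n,len(q),cv2.minAreaRect((q[:,:2]*1000).astype(np.float32)))
a=P[(P[:,2]>.06)&(abs(P[:,0]-.49)<.06)&(abs(P[:,1]+.07)<.12)]
m=masks_of("top","mould")[0]["pixels"]; q=cloud("top",d,m); print("mask",cv2.minAreaRect((q[:,:2]*1000).astype(np.float32)), np.median(q[:,2]))
for z in a[np.argsort(-a[:,2])][:60:3]: print(np.round(z,3))
E
```

```text
base 1775 ((487.873291015625, -55.04328918457031), (218.15110778808594, 247.60853576660156), 73.3805923461914)
top 1820 ((526.5198364257812, -66.42826843261719), (164.96192932128906, 128.4324188232422), 72.82836151123047)
mask ((498.4543762207031, -68.24543762207031), (204.0142822265625, 100.81710052490234), 73.7669677734375) 0.047994931325950126
[ 0.508 -0.024  0.113]
[ 0.514 -0.028  0.112]
[ 0.51  -0.024  0.112]
[ 0.521 -0.028  0.111]
[ 0.519 -0.025  0.111]
[ 0.502 -0.022  0.111]
[ 0.5   -0.02   0.111]
[ 0.516 -0.023  0.11 ]
[ 0.523 -0.032  0.11 ]
[ 0.521 -0.025  0.11 ]
[ 0.506 -0.022  0.11 ]
[ 0.51  -0.022  0.11 ]
[ 0.51  -0.028  0.109]
[ 0.517 -0.03   0.107]
[ 0.5   -0.026  0.105]
[ 0.481 -0.117  0.105]
[ 0.483 -0.121  0.105]
[ 0.479 -0.117  0.105]
[ 0.489 -0.112  0.104]
[ 0.485 -0.125  0.104]
```

Call:
{"api": "jog_arm", "payload": {"steps": [[0.025,-0.0205,0,0],[0.025,-0.0205,0,0],[0.025,-0.0205,0,0],[0.025,-0.0205,0,0],[0.025,-0.0205,0,0],[0.025,-0.0205,0,0],[0.025,-0.0205,0,0],[0.025,-0.0205,0,0]]}}

```text
clock: 2.07
ee_pos: [0.3628, -0.3468, 0.2315]
tool_rot: [0.98, 0.197, 0.0, 0.0]
contact_force: [1.3, -0.6, 0.9]
gripper_width: 1.001
gripper_force: 0.0
```

Call:
{"api": "jog_arm", "payload": {"steps": [[0.025,-0.0205,0,0],[0.025,-0.0205,0,0],[0.025,-0.0205,0,0],[0.025,-0.0205,0,0],[0.025,-0.0205,0,0],[0.025,-0.0205,0,0],[0.025,-0.0205,0,0],[0.025,-0.0205,0,0]]}}

```text
clock: 2.73
ee_pos: [0.4841, -0.1183, 0.2316]
tool_rot: [0.98, 0.197, 0.0, 0.0]
contact_force: [0.2, -0.3, 0.3]
gripper_width: 0.998
gripper_force: 0.0
```

Call:
{"api": "jog_arm", "payload": {"steps": [[0,0,0,-0.1115],[0,0,0,-0.1115],[0,0,0,-0.1115],[0,0,0,-0.1115],[0,0,0,-0.1115],[0,0,0,-0.1115],[0,0,0,-0.1115],[0,0,0,-0.1115],[0,0,0,0]]}}

```text
clock: 3.48
ee_pos: [0.4836, -0.1198, 0.2314]
tool_rot: [0.798, 0.602, 0.0, 0.0]
contact_force: [-1.1, -0.5, -0.6]
gripper_width: 1.001
gripper_force: 0.0
```

```bash
cat >> h.py <<'E'
U=np.array([-.2796,-.960,0]);V=np.array([.960,-.2796,0]);O=np.array([.5015,-.0577,0])
def M(P): P=np.atleast_2d(P)-O; return np.c_[P@U,P@V,P[:,2]]
E
python3 - <<'E'
from h import *
o=observe(); print(o["ee_pos"],M(o["ee_pos"]),o["joint_positions"],Ro.from_quat(o["tool_rot"]).as_matrix().round(3))
print(np.round(camera_info("wrist")["T_tool_cam"],3))
im,d=get_image("wrist"); cv2.imwrite("pics/w1.png",im); np.save("w1.npy",d)
for q in ["lever_tip","lever_pivot","loop_bar","loop_tab","keeper_mark","keeper_mark_lip","half","mould"]:
    for r in look_for("wrist",q)[:2]: print(q,round(r["p"],2),M(w2("wrist",r["position"],o)).round(4))
E
```

```text
[ 0.483585   -0.11981827  0.23142413] [[6.46425681e-02 1.69869926e-04 2.31424129e-01]] [ 0.5740179   0.13494371 -0.43402155  1.6932956   0.05836254  1.32595372
 -0.14838139] [[ 0.274  0.962  0.   ]
 [ 0.962 -0.274 -0.   ]
 [ 0.     0.    -1.   ]]
[[ 0.    -0.951 -0.309  0.079]
 [ 1.     0.     0.     0.   ]
 [-0.    -0.309  0.951 -0.143]
 [ 0.     0.     0.     1.   ]]
lever_tip 0.84 [[-0.0049  0.0008  0.0826]]
lever_tip 0.59 [[-0.0476  0.1414  0.048 ]]
lever_pivot 0.94 [[-0.003  -0.0019  0.0456]]
lever_pivot 0.68 [[-0.0025 -0.0031  0.0802]]
loop_bar 0.92 [[0.0407 0.0006 0.0754]]
keeper_mark 0.8 [[0.0509 0.0067 0.0498]]
keeper_mark_lip 0.81 [[0.049  0.0046 0.0522]]
half 0.6 [[0.0496 0.003  0.0533]]
mould 0.83 [[-0.0009  0.0039  0.0493]]
```

View pics/w1.png

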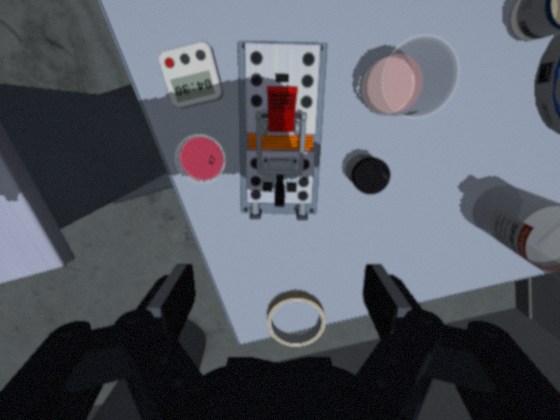

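The wrist view is aligned with the mould: tab (280,190), bar (280,163), ribs (265,186)/(293,186), lever (282,108). I'll go lower for a close look.

Call:
{"api": "jog_arm", "payload": {"steps": [[0,0,0.02,0],[0,0,0.02,0],[0,0,0.02,0],[0,0,0.02,0],[0,0,0,0],[0,0,0,0]]}}

```text
clock: 4.43
ee_pos: [0.483, -0.1196, 0.1509]
tool_rot: [0.8, 0.6, -0.001, -0.001]
contact_force: [-0.6, 0.5, 1.1]
gripper_width: 0.995
gripper_force: 0.0
```

```bash
python3 - <<'E'
from h import *
o=observe(); print(M(o["ee_pos"]),o["contact_force"])
im,d=get_image("wrist"); cv2.imwrite("pics/w2full.png",im); np.save("w2.npy",d)
for q in ["loop_bar","loop_tab","keeper_mark_lip","half"]:
    for r in look_for("wrist",q)[:1]: print(q,round(r["p"],2),M(w2("wrist",r["position"],o)).round(4))
P=M(cloud("wrist",d,d>0,o)); v,u=np.nonzero(d>0)
k=(abs(P[:,1])<.05)&(P[:,0]>-.1)&(P[:,0]<.12)&(P[:,2]>0)
print(u[k].min(),u[k].max(),v[k].min(),v[k].max())
u0,v0=280,190
# x-z profile by |y| band
for name,a,b in(("ribs",.009,.018),("centre",0,.006),("lip",.006,.012),("edge",.026,.036)):
    print(name)
    for s in(1,-1):
        kk=k&(s*P[:,1]>a)&(s*P[:,1]<b)
        print(s,[(x,int(1e3*np.median(P[kk&(abs(P[:,0]*1e3-x)<1),2]))) for x in range(-4,110,2) if (kk&(abs(P[:,0]*1e3-x)<1)).any()])
t=k&(P[:,2]>.1)
print("high",[(np.round(P[t&c].min(0),4),np.round(P[t&c].max(0),4),np.median(P[t&c],0).round(4)) for c in(P[:,0]<.02,P[:,0]>.03)])
c=im[60:300,160:400]; cv2.imwrite("pics/w2.png",cv2.resize(c,(600,600),interpolation=cv2.INTER_CUBIC))
E
```

```text
[[ 0.06460706 -0.00045842  0.15089294]] [-0.63357451  0.51043174  1.07652291]
loop_bar 0.62 [[0.043  0.0012 0.0727]]
loop_tab 0.92 [[ 0.0393 -0.0063  0.0744]]
keeper_mark_lip 0.96 [[0.0463 0.0041 0.0506]]
half 0.88 [[0.0503 0.0067 0.054 ]]
120 437 10 419
ribs
1 [(-4, 73), (-2, 71), (0, 69), (2, 67), (4, 56), (6, 53), (8, 49), (10, 49), (12, 49), (14, 49), (16, 49), (18, 49), (20, 49), (22, 49), (24, 48), (26, 50), (28, 51), (30, 50), (32, 52), (34, 62), (36, 53), (38, 63), (40, 62), (42, 63), (44, 248), (46, 247), (48, 240), (50, 63), (52, 233), (54, 233), (56, 225), (58, 53), (60, 59), (62, 59), (64, 59), (66, 59), (68, 58), (70, 50), (72, 50), (74, 50), (76, 50), (78, 50), (80, 50), (82, 50), (84, 49), (100, 10), (102, 10), (104, 10), (106, 10), (108, 10)]
-1 [(-4, 71), (-2, 71), (0, 70), (2, 69), (4, 67), (6, 53), (8, 49), (10, 49), (12, 49), (14, 49), (16, 49), (18, 49), (20, 49), (22, 49), (24, 48), (26, 50), (28, 50), (30, 50), (32, 51), (34, 53), (36, 51), (38, 51), (40, 51), (42, 66), (44, 248), (46, 247), (48, 240), (50, 51), (52, 233), (54, 233), (56, 225), (58, 56), (60, 5
[... 2644 characters left out ...]
, (12, 48), (14, 49), (16, 49), (18, 49), (20, 49), (22, 49), (24, 49), (26, 50), (28, 50), (30, 50), (32, 50), (34, 50), (36, 50), (38, 50), (40, 51), (42, 50), (44, 50), (46, 232), (48, 234), (50, 237), (52, 238), (54, 51), (56, 51), (58, 50), (60, 50), (62, 50), (64, 50), (66, 50), (68, 50), (70, 50), (72, 50), (74, 51), (76, 50), (78, 50), (80, 50), (82, 50), (84, 48), (90, 34), (92, 34), (94, 34), (96, 34), (98, 35), (100, 34), (102, 35), (104, 38), (106, 38), (108, 37)]
high [(array([-0.0372, -0.0103,  0.1   ]), array([-0.0235,  0.0156,  0.1143]), array([-0.0311,  0.0025,  0.1104])), (array([ 0.0436, -0.05  ,  0.1001]), array([0.078 , 0.05  , 0.2513]), array([0.0533, 0.0003, 0.2325]))]
```

View pics/w2.png

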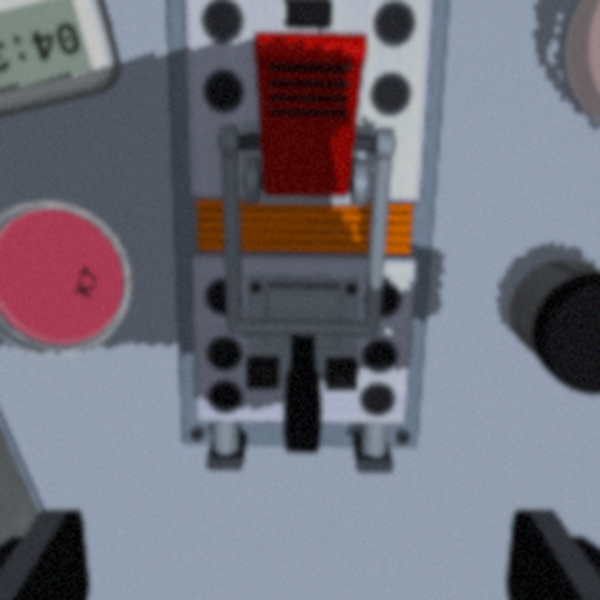

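The close view shows the tab at crop (302,400), ribs at (262,372)/(341,372), the lip with its bar at (303,320), and the lever at (311,100). The ribs span x≈58.5–68.5, which puts the gap centre near 55.2 mm, with the bar now at about 46. Next is the lateral and yaw check.

```bash
python3 - <<'E'
from h import *
o=observe(); d=np.load("w2.npy"); im=cv2.imread("pics/w2full.png")
P=M(cloud("wrist",d,d>0,o)); 
def s(n,c): q=P[c]*1e3; print(n,len(q),np.percentile(q,[2,50,98],axis=0).round(1).tolist(), "midy",round((np.percentile(q[:,1],1)+np.percentile(q[:,1],99))/2,2))
x,y,z=P.T
s("tab",(z>.09)&(z<.115)&(x>.052)&(x<.08)&(abs(y)<.02))
s("levertip",(z>.09)&(z<.12)&(x<-.01)&(x>-.06)&(abs(y)<.03))
s("ribs",(z>.0575)&(z<.0605)&(x>.055)&(x<.075)&(abs(y)<.024))
s("lip",(z>.0615)&(z<.0645)&(x>.034)&(x<.042)&(abs(y)<.016))
s("halftop",(z>.048)&(z<.052)&(x>.07)&(x<.08)&(abs(y)<.045))
s("fixtop",(z>.048)&(z<.052)&(x>-.07)&(x<-.04)&(abs(y)<.045))
E
```

```text
tab 465 [[52.9, -2.4, 91.0], [58.5, 2.6, 106.1], [70.6, 7.8, 108.9]] midy 2.89
levertip 1674 [[-36.5, -8.1, 90.8], [-27.5, 4.2, 104.8], [-16.0, 16.6, 114.9]] midy 4.17
ribs 56 [[57.7, -15.8, 57.6], [58.5, -6.0, 60.0], [67.9, 21.4, 60.5]] midy 2.85
lip 36 [[34.2, -8.6, 63.4], [37.7, -2.0, 64.2], [41.7, 14.4, 64.5]] midy 3.05
halftop 153 [[70.1, -34.5, 50.7], [75.7, -5.1, 51.7], [79.8, 40.3, 52.0]] midy 2.94
fixtop 970 [[-69.4, -32.3, 50.5], [-57.2, -1.8, 51.6], [-41.0, 42.3, 52.0]] midy 4.94
```

```bash
python3 - <<'E'
from h import *
c=camera_info("wrist"); print({k:c[k] for k in("fx","fy","cx","cy")},np.array(c["T_tool_cam"]).round(4).tolist())
for i in range(2):
    o=observe(); print(M(o["ee_pos"])*1e3,Ro.from_quat(o["tool_rot"]).as_matrix().round(4).tolist())
    im,d=get_image("wrist")
im2=im[:, :].astype(int); d2=d
# finger blobs: near depth
m=(d>0)&(d<.16); v,u=np.nonzero(m); 
for a in range(270,420,20):
    r=np.nonzero(m[a])[0]; L=r[r<280];R=r[r>=280]; print(a,L.max() if len(L) else 0,R.min() if len(R) else 0)
o=observe();P=M(cloud("wrist",d,d>0,o));x,y,z=P.T
k=(z>.09)&(z<.115)&(x>.052)&(x<.08)&(abs(y)<.02); print(np.percentile(P[k]*1e3,[2,50,98],axis=0).round(1))
E
```

```text
{'fx': 292.3046050340536, 'fy': 292.3046050340536, 'cx': 278.65708913005665, 'cy': 209.08322529806122} [[0.0001, -0.951, -0.3091, 0.0792], [1.0, 0.0, 0.0003, 0.0004], [-0.0003, -0.3091, 0.951, -0.1432], [0.0, 0.0, 0.0, 1.0]]
[[ 64.50525159   1.00448927 152.68077509]] [[0.2793, 0.9602, 0.0022], [0.9602, -0.2793, -0.0006], [0.0, 0.0023, -1.0]]
[[ 64.55631032   0.86679848 152.47788331]] [[0.2793, 0.9602, 0.0019], [0.9602, -0.2793, -0.0006], [-0.0, 0.002, -1.0]]
270 192 365
290 195 362
310 190 367
330 181 376
350 184 373
370 279 280
390 279 280
410 279 280
[[ 53.3  -4.2  90.5]
 [ 59.    0.8 104.2]
 [ 70.8   5.8 106.9]]
```

Call:
{"api": "jog_arm", "payload": {"steps": [[0,0.0015,0.01,0.016],[0,0,0.015,0],[0,0,0.015,0],[0,0,0.015,0],[0,0,0.01,0],[0,0,0.005,0],[0,0,0,0],[0,0,0,0]], "gripper": 0.55, "squeeze": 20}}

```text
clock: 5.45
ee_pos: [0.4852, -0.1202, 0.0815]
tool_rot: [0.805, 0.594, 0.0, -0.0]
contact_force: [-0.3, -0.1, 0.4]
gripper_width: 0.448
gripper_force: 0.0
```

```bash
python3 - <<'E'
from h import *
for i in range(3):
    o=observe(); print(M(o["ee_pos"])*1e3,o["contact_force"]); im,d=get_image("wrist")
cv2.imwrite("pics/w3.png",im[150:420,140:420])
c=camera_info("wrist")
m=(d>0)&(d<.3)
T=np.array(c["T_tool_cam"]); v,u=np.nonzero(m); z=d[v,u]
P=np.c_[(u-c["cx"])/c["fx"]*z,(v-c["cy"])/c["fy"]*z,z]@T[:3,:3].T+T[:3,3]; P*=1e3
k=(abs(P[:,0])<14)&(abs(P[:,1])<12)&(P[:,2]<10)&(P[:,2]>-35); print(np.percentile(P[k],[2,50,98],axis=0).round(1),k.sum())
E
```

```text
[[64.52283819  1.84304315 81.47955976]] [-0.30960175 -0.07204526  0.40050623]
[[64.458611    2.1760513  81.91391739]] [-0.40517898  0.31968224  0.59388832]
[[64.50612749  2.32566193 82.1173501 ]] [-0.52591745 -0.2908345  -0.4046224 ]
[[ -5.4  -6.1 -24.6]
 [  9.   -1.2 -20.5]
 [ 13.7   3.9   4.9]] 1231
```

View pics/w3.png

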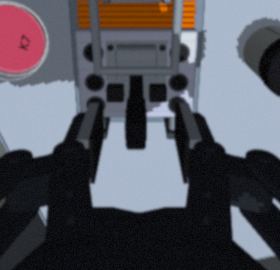

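Tab sits between the fingers (crop (137,120)), about 1 mm to the -y side. Closing.

Call:
{"api": "jog_arm", "payload": {"steps": [[0.001,-0.001,0.001,0],[0,0,0,0]]}}

```text
clock: 5.77
ee_pos: [0.4845, -0.1187, 0.0806]
tool_rot: [0.804, 0.594, 0.0, 0.0]
contact_force: [-1.0, -0.5, -0.4]
gripper_width: 0.448
gripper_force: 0.0
```

Call:
{"api": "jog_arm", "payload": {"steps": [[0,0,0,0],[0,0,0,0],[0,0,0,0],[0,0,0,0],[0,0,0,0],[0,0,0,0],[0,0,0,0],[0,0,0,0],[0,0,0,0]], "gripper": 1.0, "squeeze": 25}}

```text
clock: 6.52
ee_pos: [0.4845, -0.119, 0.0804]
tool_rot: [0.805, 0.594, 0.0, 0.0]
contact_force: [0.0, 0.3, 3.4]
gripper_width: 0.107
gripper_force: 29.8
```

```bash
cat > k.py <<'E'
import numpy as np
from scipy.optimize import fsolve
def loop(q,th,g=(12.5,37)):
    pin=np.array([-16*np.cos(q-.1),64+16*np.sin(q-.1)]); e=np.array([np.cos(th),np.sin(th)]);n=np.array([-e[1],e[0]])
    bar=pin+57.7*e; return bar,bar+g[0]*e+g[1]*n
def fromG(G,g): return fsolve(lambda s:loop(s[0],s[1],g)[1]-G,[1.2,-.2])
def fromB(B,q0=1.3): return fsolve(lambda s:loop(*s)[0]-B,[q0,-.2])
if __name__=="__main__":
    q=.905; th=-np.arcsin((64+16*np.sin(q-.1)-65.5)/57.7); B,G=loop(q,th); print("start",B,G)
    R=np.array([[np.cos(th),np.sin(th)],[-np.sin(th),np.cos(th)]])
    for g in [(12.5,37),tuple(R@(np.array([63.6,99.4])-B))]:
        print("g",g); G0=loop(q,th,g)[1]
        for B1 in [(46,69),(50,69),(55.2,69),(55.2,66),(55.2,63),(55.2,60),(55.2,57),(55.2,54.5),(52,54.5),(54,66),(56.5,66)]:
            s=fromB(B1); print(B1,"q %.2f th %.2f"%tuple(s),(loop(*s,g)[1]-G0).round(1))
E
python3 k.py
```

```text
start [45.73119424 65.5       ] [64.47458965 99.76273673]
g (12.5, 37)
(46, 69) q 0.88 th -0.11 [-2.   4.7]
(50, 69) q 1.22 th -0.16 [3.9 3.7]
(55.2, 69) q 1.58 th -0.19 [10.   3.2]
(55.2, 66) q 1.62 th -0.24 [11.8 -0.9]
(55.2, 63) q 1.67 th -0.30 [13.6 -5.1]
(55.2, 60) q 1.74 th -0.35 [15.3 -9.4]
(55.2, 57) q 1.81 th -0.41 [ 16.9 -13.7]
(55.2, 54.5) q 1.88 th -0.45 [ 18.1 -17.4]
(52, 54.5) q 1.69 th -0.46 [ 15.1 -17.6]
(54, 66) q 1.55 th -0.24 [10.6 -0.9]
(56.5, 66) q 1.70 th -0.24 [13.1 -0.9]
g (np.float64(11.701809477712034), np.float64(36.49070942509118))
(46, 69) q 0.88 th -0.11 [-2.   4.6]
(50, 69) q 1.22 th -0.16 [3.9 3.7]
(55.2, 69) q 1.58 th -0.19 [10.   3.2]
(55.2, 66) q 1.62 th -0.24 [11.8 -0.8]
(55.2, 63) q 1.67 th -0.30 [13.5 -5. ]
(55.2, 60) q 1.74 th -0.35 [15.2 -9.2]
(55.2, 57) q 1.81 th -0.41 [ 16.8 -13.5]
(55.2, 54.5) q 1.88 th -0.45 [ 18.  -17.2]
(52, 54.5) q 1.69 th -0.46 [ 15.  -17.3]
(54, 66) q 1.55 th -0.24 [10.5 -0.8]
(56.5, 66) q 1.70 th -0.24 [13.1 -0.8]
```

Call:
{"api": "jog_arm", "payload": {"steps": [[0.001,0,-0.0025,0],[0.001,0,-0.0025,0],[-0.001,0,0,0],[-0.0015,0,0.0003,0],[-0.0015,0,0.0003,0],[-0.0015,0,0.0003,0],[-0.0015,0,0.0003,0],[0,0,0,0],[0,0,0,0]]}}

```text
clock: 7.27
ee_pos: [0.4831, -0.1236, 0.0843]
tool_rot: [0.805, 0.594, 0.0, 0.0]
contact_force: [0.1, 3.0, 1.8]
gripper_width: 0.113
gripper_force: 29.7
```

Call:
{"api": "jog_arm", "payload": {"steps": [[-0.0015,0,0,0],[-0.0015,0,0,0],[-0.0015,0,0,0],[-0.001,0,0,0],[0,0,0,0],[0,0,0,0]]}}

```text
clock: 7.77
ee_pos: [0.4811, -0.1298, 0.0842]
tool_rot: [0.805, 0.594, -0.0, 0.0]
contact_force: [0.9, -0.3, 3.2]
gripper_width: 0.107
gripper_force: 29.8
```

```bash
cat > s.py <<'E'
from h import *
import sys
Z=[];
for i in range(3):
    o=observe(); Z.append(M(o["ee_pos"])[0]*1e3); im,d=get_image("wrist")
print(np.mean(Z,0).round(1),"F mould",(o["contact_force"]@U).round(1),(o["contact_force"]@V).round(1),o["contact_force"][2].round(1))
P=M(cloud("wrist",d,d>0,o))*1e3;P[:,2]+=0;x,y,z=P.T
y=y-np.mean(2)
def prof(n,a,b,lo,hi):
    kk=(abs(y)>a)&(abs(y)<b); print(n,[(X,int(np.median(z[kk&(abs(x-X)<.7)]))) for X in range(lo,hi) if (kk&(abs(x-X)<.7)).any()])
prof("lip/ribs",10,11,38,72); prof("mid",0,4,38,62); prof("loop end",12,18,40,72)
k=(z>90)&(z<125)&(x<30)&(x>-60)&(abs(y)<20); print("lever",np.percentile(P[k],[2,50,98],axis=0).round(0).tolist() if k.any() else 0)
cv2.imwrite(f"pics/{sys.argv[1]}.png",cv2.resize(im[80:280,180:380],(600,600),interpolation=cv2.INTER_CUBIC))
E
python3 s.py w4
```

```text
[74.9  0.6 84.2] F mould 0.9 0.2 3.0
lip/ribs [(38, 63), (39, 63), (40, 63), (41, 63), (42, 63), (43, 63), (44, 63), (45, 63), (46, 63), (47, 63), (48, 63), (49, 63), (50, 63), (51, 63), (52, 70), (53, 71), (54, 180), (55, 181), (56, 179), (57, 173), (58, 165), (59, 163), (60, 158), (61, 130), (62, 130), (63, 135), (64, 117), (65, 108), (66, 59), (67, 59), (68, 59), (71, 50)]
mid [(38, 63), (39, 63), (40, 63), (41, 63), (42, 63), (43, 63), (44, 63), (45, 63), (46, 63), (47, 63), (48, 63), (49, 63), (50, 63), (51, 63), (52, 70), (53, 71), (54, 71), (55, 72), (56, 61), (57, 71), (58, 52), (59, 71), (60, 73), (61, 78)]
loop end [(40, 51), (41, 51), (42, 51), (43, 51), (44, 51), (45, 51), (46, 51), (47, 51), (48, 51), (49, 51), (50, 51), (51, 51), (52, 52), (53, 70), (54, 73), (55, 180), (56, 179), (57, 173), (58, 164), (59, 164), (60, 162), (61, 130), (62, 130), (63, 135), (64, 135), (65, 59), (66, 59), (67, 97), (68, 104), (69, 104), (70, 98), (71, 50)]
lever [[-0.0, -10.0, 94.0], [3.0, 2.0, 122.0], [8.0, 14.0, 124.0]]
```

View pics/w4.png

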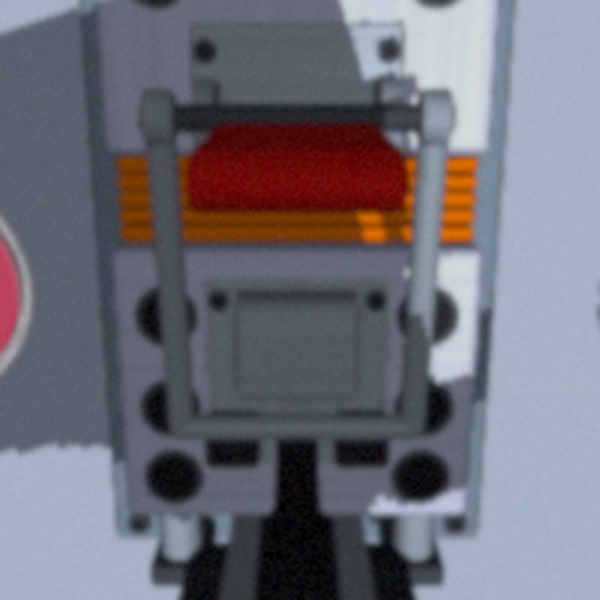

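The bar (row 425) now sits over the gap between the lip (ends at about row 410) and the ribs (row 452). I'll lower it gently along the loop's arc, watching the force.

Call:
{"api": "jog_arm", "payload": {"steps": [[-0.0008,0,0.001,0],[-0.0006,0,0.001,0],[-0.0005,0,0.001,0],[-0.0005,0,0.001,0],[0,0,0,0],[0,0,0,0]]}}

```text
clock: 8.42
ee_pos: [0.4807, -0.131, 0.08]
tool_rot: [0.804, 0.594, 0.0, -0.0]
contact_force: [2.0, 1.7, 2.0]
gripper_width: 0.109
gripper_force: 29.7
```

Call:
{"api": "jog_arm", "payload": {"steps": [[-0.0004,0,0.001,0],[-0.0004,0,0.001,0],[0,0,0,0],[0,0,0,0]]}}

```text
clock: 8.75
ee_pos: [0.4804, -0.1321, 0.0781]
tool_rot: [0.805, 0.594, 0.0, 0.0]
contact_force: [1.7, 0.7, 2.5]
gripper_width: 0.112
gripper_force: 29.8
```

Call:
{"api": "jog_arm", "payload": {"steps": [[-0.0004,0,0.001,0],[-0.0004,0,0.001,0],[0,0,0,0],[0,0,0,0]]}}

```text
clock: 9.08
ee_pos: [0.48, -0.1329, 0.076]
tool_rot: [0.805, 0.594, -0.0, -0.0]
contact_force: [1.6, 0.7, 1.4]
gripper_width: 0.111
gripper_force: 29.8
```

Call:
{"api": "jog_arm", "payload": {"steps": [[-0.0004,0,0.001,0],[-0.0004,0,0.001,0],[0,0,0,0],[0,0,0,0]]}}

```text
clock: 9.42
ee_pos: [0.4798, -0.1337, 0.074]
tool_rot: [0.805, 0.594, -0.0, -0.0]
contact_force: [1.9, 0.7, 2.0]
gripper_width: 0.11
gripper_force: 29.9
```

```bash
python3 s.py w5
```

```text
[79.   0.4 74.1] F mould -1.0 1.8 1.3
lip/ribs [(38, 63), (39, 63), (40, 63), (41, 64), (42, 63), (43, 63), (44, 63), (45, 63), (46, 63), (47, 63), (48, 63), (49, 63), (50, 63), (51, 63), (52, 63), (53, 64), (54, 64), (55, 64), (56, 64), (57, 64), (58, 172), (59, 170), (60, 170), (61, 164), (62, 155), (63, 153), (64, 142), (65, 60), (66, 119), (67, 124), (68, 110), (69, 96), (71, 51)]
mid [(38, 63), (39, 63), (40, 63), (41, 63), (42, 63), (43, 63), (44, 63), (45, 63), (46, 63), (47, 63), (48, 63), (49, 63), (50, 63), (51, 63), (52, 63), (53, 64), (54, 65), (55, 64), (56, 64), (57, 64), (58, 63), (59, 63), (60, 64), (61, 68)]
loop end [(40, 51), (41, 51), (42, 51), (43, 51), (44, 51), (45, 51), (46, 51), (47, 51), (48, 51), (49, 51), (50, 51), (51, 51), (52, 62), (53, 63), (54, 64), (55, 64), (56, 64), (57, 64), (58, 171), (59, 170), (60, 169), (61, 165), (62, 154), (63, 153), (64, 151), (65, 119), (66, 119), (67, 125), (68, 125), (69, 117), (71, 93)]
lever [[2.0, -10.0, 92.0], [8.0, 2.0, 120.0], [13.0, 14.0, 123.0]]
```

View pics/w5.png

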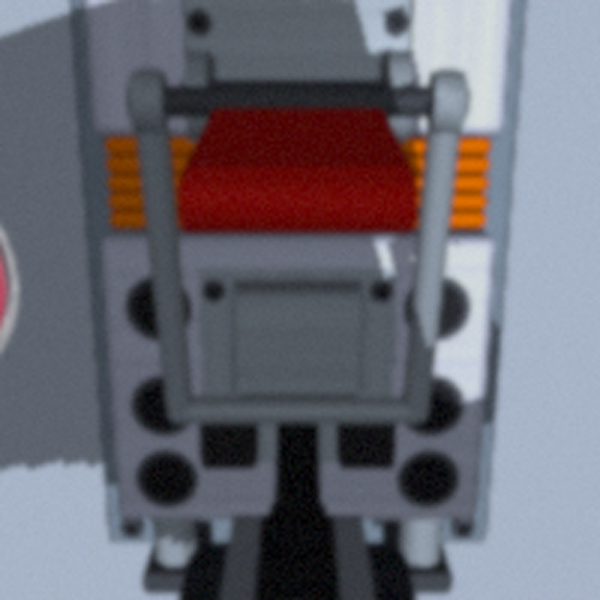

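The bar (row 410) is already down beside the lip and clear of the ribs (row 425+). Continuing down.

Call:
{"api": "jog_arm", "payload": {"steps": [[-0.0004,0,0.001,0],[-0.0004,0,0.001,0],[-0.0004,0,0.001,0],[0,0,0,0],[0,0,0,0]]}}

```text
clock: 9.98
ee_pos: [0.4795, -0.1348, 0.071]
tool_rot: [0.805, 0.594, 0.0, -0.0]
contact_force: [0.8, 0.3, 1.4]
gripper_width: 0.109
gripper_force: 29.9
```

Call:
{"api": "jog_arm", "payload": {"steps": [[-0.0004,0,0.001,0],[-0.0004,0,0.001,0],[-0.0004,0,0.001,0],[0,0,0,0],[0,0,0,0]]}}

```text
clock: 10.4
ee_pos: [0.4791, -0.136, 0.068]
tool_rot: [0.805, 0.594, -0.0, -0.0]
contact_force: [1.4, 0.0, 3.4]
gripper_width: 0.11
gripper_force: 30.0
```

Call:
{"api": "jog_arm", "payload": {"steps": [[-0.0004,0,0.001,0],[-0.0004,0,0.001,0],[0,0,0,0],[0,0,0,0]]}}

```text
clock: 10.73
ee_pos: [0.4789, -0.1367, 0.066]
tool_rot: [0.805, 0.594, -0.0, -0.0]
contact_force: [1.6, -0.3, 2.7]
gripper_width: 0.109
gripper_force: 30.0
```

Call:
{"api": "jog_arm", "payload": {"steps": [[-0.0004,0,0.001,0],[-0.0004,0,0.001,0],[0,0,0,0],[0,0,0,0]]}}

```text
clock: 11.07
ee_pos: [0.4786, -0.1375, 0.064]
tool_rot: [0.805, 0.594, -0.0, -0.0]
contact_force: [1.4, 0.6, 2.3]
gripper_width: 0.113
gripper_force: 30.0
```

```bash
python3 s.py w6
```

```text
[83.   0.4 64.1] F mould -0.1 1.3 1.7
lip/ribs [(38, 63), (39, 63), (40, 63), (41, 63), (42, 63), (43, 64), (44, 63), (45, 63), (46, 63), (47, 63), (48, 63), (49, 62), (50, 63), (51, 63), (53, 58), (54, 57), (55, 58), (56, 57), (57, 57), (58, 58), (59, 58), (60, 59), (61, 59), (62, 59), (63, 160), (64, 160), (65, 155), (66, 144), (67, 143), (68, 143), (69, 110), (70, 109), (71, 114)]
mid [(38, 63), (39, 63), (40, 63), (41, 63), (42, 63), (43, 63), (44, 63), (45, 63), (46, 63), (47, 63), (48, 63), (49, 63), (50, 63), (51, 63), (53, 57), (54, 57), (55, 58), (56, 57), (57, 57), (58, 56), (59, 56), (60, 56), (61, 57)]
loop end [(40, 51), (41, 51), (42, 51), (43, 51), (44, 51), (45, 51), (46, 51), (47, 51), (48, 51), (49, 51), (50, 51), (51, 51), (52, 51), (53, 56), (54, 58), (55, 58), (56, 57), (57, 57), (58, 57), (59, 59), (60, 59), (61, 59), (62, 60), (63, 160), (64, 160), (65, 155), (66, 144), (67, 143), (68, 144), (69, 110), (70, 110), (71, 115)]
lever [[7.0, -10.0, 91.0], [15.0, 2.0, 114.0], [23.0, 14.0, 119.0]]
```

Bar top is at 58 mm, below the lip's underside and between lip and ribs. I'll settle it slightly lower and release.

Call:
{"api": "jog_arm", "payload": {"steps": [[0.0004,0,0.001,0],[0.0005,0,0.0005,0],[0.0005,0,0,0],[0,0,0,0],[0,0,0,0]]}}

```text
clock: 11.63
ee_pos: [0.4791, -0.1362, 0.0626]
tool_rot: [0.805, 0.594, -0.0, 0.0]
contact_force: [0.7, -3.1, 2.7]
gripper_width: 0.111
gripper_force: 30.1
```

Call:
{"api": "jog_arm", "payload": {"steps": [[0,0,0,0],[0,0,0,0],[0,0,0,0],[0,0,0,0],[0,0,0,0],[0,0,0,0]], "gripper": 0.6}}

```text
clock: 12.13
ee_pos: [0.479, -0.1359, 0.0625]
tool_rot: [0.804, 0.594, -0.0, -0.0]
contact_force: [-0.6, -0.4, 0.3]
gripper_width: 0.399
gripper_force: 0.0
```

```bash
python3 s.py w7
```

```text
[81.4  0.3 62.5] F mould 0.1 0.2 0.6
lip/ribs [(38, 63), (39, 63), (40, 63), (41, 63), (42, 63), (43, 63), (44, 63), (45, 63), (46, 63), (47, 63), (48, 63), (49, 63), (50, 63), (51, 62), (52, 62), (55, 51), (56, 51), (57, 51), (58, 54), (59, 58), (60, 59), (61, 159), (62, 158), (63, 157), (64, 151), (65, 148), (66, 146), (67, 59), (68, 59), (69, 147), (70, 145), (71, 143)]
mid [(38, 63), (39, 63), (40, 63), (41, 63), (42, 63), (43, 63), (44, 63), (45, 63), (46, 63), (47, 63), (48, 63), (49, 63), (50, 63), (51, 63), (52, 62), (55, 53), (56, 53), (57, 52), (58, 54), (59, 56), (60, 57), (61, 59)]
loop end [(40, 51), (41, 51), (42, 51), (43, 51), (44, 51), (45, 51), (46, 51), (47, 51), (48, 51), (49, 51), (50, 53), (51, 54), (52, 55), (53, 55), (54, 54), (55, 54), (56, 51), (57, 51), (58, 54), (59, 58), (60, 59), (61, 159), (62, 159), (63, 157), (64, 146), (65, 143), (66, 143), (67, 60), (68, 59), (69, 118), (70, 118), (71, 96)]
lever [[5.0, -10.0, 92.0], [12.0, 2.0, 117.0], [19.0, 14.0, 121.0]]
```

The bar rests at z≈52.5 with its upper edge under the lip, so it is hooked. Now I'll lift away, close the fingers and go to the keeper side of the lever.

Call:
{"api": "jog_arm", "payload": {"steps": [[0,0,-0.01,0],[0,0,-0.015,0],[0,0,-0.02,0],[0,0,-0.02,0],[0,0,-0.02,0],[0,0,0,0],[0,0,0,0]]}}

```text
clock: 12.87
ee_pos: [0.4801, -0.1362, 0.1495]
tool_rot: [0.805, 0.594, 0.001, 0.001]
contact_force: [0.1, 0.9, -0.8]
gripper_width: 0.4
gripper_force: 0.0
```

Call:
{"api": "jog_arm", "payload": {"steps": [[0.015,0,0,0],[0.015,0,0,0],[0.015,0,0,0],[0,0,0,0],[0,0,0,0],[0,0,0,0],[0,0,0,0],[0,0,0,0]], "gripper": 1.0}}

```text
clock: 13.53
ee_pos: [0.492, -0.0941, 0.1474]
tool_rot: [0.805, 0.593, -0.0, -0.0]
contact_force: [-0.9, 0.1, 0.6]
gripper_width: -0.001
gripper_force: 0.0
```

```bash
python3 s.py w8
```

```text
[ 37.4   1.1 147.5] F mould 0.0 -0.2 0.5
lip/ribs [(39, 63), (40, 63), (41, 63), (42, 63), (43, 63), (44, 63), (45, 63), (46, 63), (47, 64), (48, 64), (49, 63), (50, 63), (51, 63), (57, 54), (58, 54), (59, 58), (60, 60), (61, 60), (62, 59), (63, 59), (64, 59), (65, 59), (66, 59), (67, 59), (68, 58)]
mid [(38, 194), (39, 186), (40, 186), (41, 186), (42, 186), (43, 186), (44, 195), (45, 198), (46, 195), (47, 185), (48, 185), (49, 64), (50, 63), (51, 62), (52, 62), (56, 53), (57, 52), (58, 54), (59, 55), (60, 57), (61, 59)]
loop end [(42, 53), (43, 50), (44, 51), (45, 51), (46, 51), (47, 51), (48, 51), (49, 51), (50, 52), (51, 55), (52, 55), (53, 55), (54, 54), (55, 52), (56, 51), (57, 51), (58, 55), (59, 58), (60, 59), (61, 59), (62, 59), (63, 59), (64, 59), (65, 59), (66, 59), (67, 59), (68, 58), (71, 50)]
lever [[5.0, -10.0, 91.0], [11.0, 2.0, 112.0], [18.0, 14.0, 121.0]]
```

View pics/w8.png

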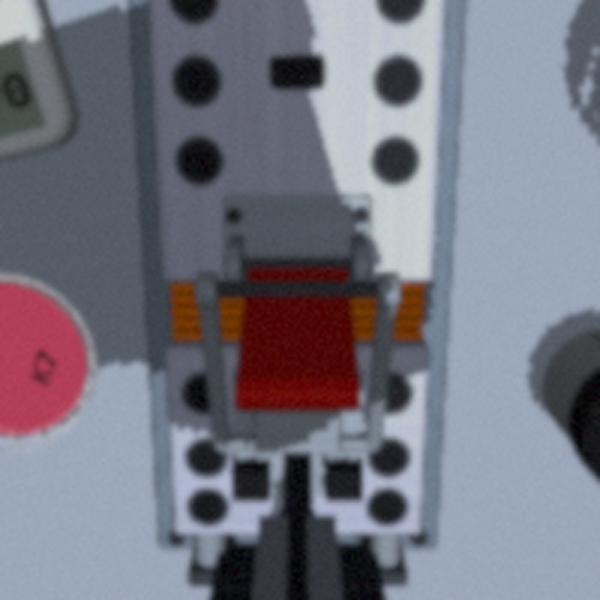

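Call:
{"api": "jog_arm", "payload": {"steps": [[0,0,0.01,0],[0,0,0.015,0],[0,0,0.0145,0],[0.001,0,0,0],[0.0015,0,0,0],[0.0015,0,0,0],[0.0015,0,0,0],[0,0,0,0]]}}

```text
clock: 14.35
ee_pos: [0.4947, -0.0873, 0.109]
tool_rot: [0.804, 0.594, 0.001, 0.001]
contact_force: [-0.2, 0.1, -0.7]
gripper_width: -0.001
gripper_force: 0.0
```

Call:
{"api": "jog_arm", "payload": {"steps": [[0.0015,0,0,0],[0.0015,0,0,0],[0.0015,0,0,0],[0.0015,0,0,0],[0.0015,0,0,0],[0.0015,0,0,0],[0,0,0,0]]}}

```text
clock: 14.93
ee_pos: [0.4968, -0.0788, 0.1082]
tool_rot: [0.804, 0.594, 0.0, -0.0]
contact_force: [-0.6, 0.8, -0.1]
gripper_width: -0.001
gripper_force: 0.1
```

Call:
{"api": "jog_arm", "payload": {"steps": [[0.0015,0,0,0],[0.0015,0,0,0],[0.0015,0,0,0],[0.0015,0,0,0],[0.0015,0,0,0],[0.0015,0,0,0],[0.0015,0,0,0],[0,0,0,0]]}}

```text
clock: 15.6
ee_pos: [0.4998, -0.0689, 0.1082]
tool_rot: [0.804, 0.594, 0.0, 0.0]
contact_force: [-0.4, -0.5, 0.2]
gripper_width: -0.002
gripper_force: 0.3
```

```bash
sed -i 's/"loop end",12,18,40,72/"loop end",12,18,44,62/; s/^prof("lip.*mid",0,4,38,62); //' s.py; python3 s.py w9
```

```text
[ 11.3   1.5 108.1] F mould 0.2 0.4 -0.3
loop end []
lever [[-5.0, -10.0, 92.0], [-4.0, 2.0, 119.0], [5.0, 15.0, 124.0]]
```

Call:
{"api": "jog_arm", "payload": {"steps": [[0.0015,0,0,0],[0.0015,0,0,0],[0.0015,0,0,0],[0.0015,0,0,0],[0.0015,0,0,0],[0.0015,0,0,0],[0.0015,0,0,0],[0,0,0,0]]}}

```text
clock: 16.42
ee_pos: [0.5027, -0.0591, 0.1079]
tool_rot: [0.805, 0.594, -0.0, -0.0]
contact_force: [-0.5, -3.0, -0.8]
gripper_width: 0.001
gripper_force: 1.5
```

Call:
{"api": "jog_arm", "payload": {"steps": [[0.0015,0,0.0002,0],[0.0015,0,0.0002,0],[0.0015,0,0.0003,0],[0.0015,0,0.0003,0],[0.0015,0,0.0005,0],[0,0,0,0]]}}

```text
clock: 16.92
ee_pos: [0.5049, -0.0519, 0.1065]
tool_rot: [0.805, 0.594, -0.0, -0.0]
contact_force: [-0.9, -3.9, -0.3]
gripper_width: -0.006
gripper_force: 1.8
```

```bash
python3 s.py w10
```

```text
[ -6.6   1.7 106.6] F mould 3.9 -0.9 -1.5
loop end []
lever [[-24.0, -10.0, 114.0], [-20.0, 3.0, 119.0], [-13.0, 15.0, 124.0]]
```

View pics/w10.png

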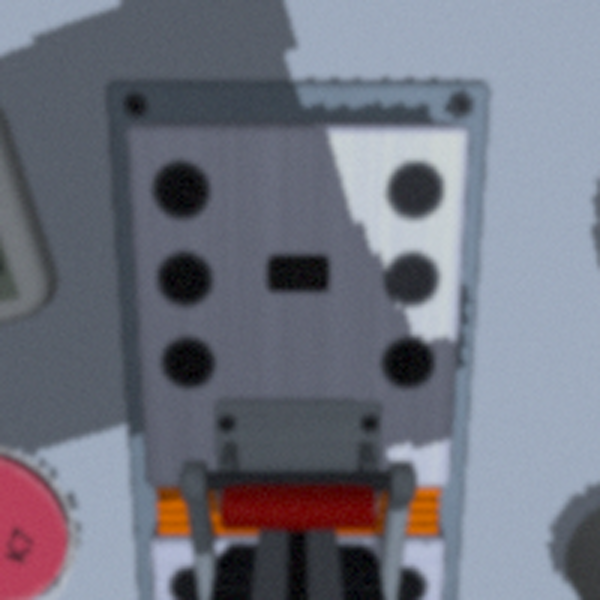

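The lever is upright (rows 485–525), pushed at 4 N with the loop arms taut. Following its arc.

Call:
{"api": "jog_arm", "payload": {"steps": [[0.0015,0,0.0003,0],[0.0015,0,0.0003,0],[0.0015,0,0.0003,0],[0.0015,0,0.0004,0],[0.0014,0,0.0004,0],[0,0,0,0]]}}

```text
clock: 17.57
ee_pos: [0.5072, -0.0449, 0.105]
tool_rot: [0.805, 0.594, -0.0, 0.0]
contact_force: [-2.1, -5.5, -0.5]
gripper_width: 0.001
gripper_force: 1.8
```

Call:
{"api": "jog_arm", "payload": {"steps": [[0.0013,0,0.0007,0],[0.0013,0,0.0008,0],[0.0013,0,0.0008,0],[0,0,0,0]]}}

```text
clock: 17.9
ee_pos: [0.5084, -0.041, 0.1027]
tool_rot: [0.805, 0.594, 0.0, 0.0]
contact_force: [-0.9, -3.9, 0.2]
gripper_width: -0.003
gripper_force: 1.6
```

Call:
{"api": "jog_arm", "payload": {"steps": [[0.0013,0,0.0009,0],[0.0013,0,0.0009,0],[0.0013,0,0.001,0],[0,0,0,0]]}}

```text
clock: 18.23
ee_pos: [0.5096, -0.037, 0.0997]
tool_rot: [0.804, 0.594, 0.0, -0.0]
contact_force: [-0.8, -3.0, 0.3]
gripper_width: 0.0
gripper_force: 1.4
```

```bash
sed -i 's/(z>90)/(z>74)/;s/(abs(y)<20)/(abs(y)<12)/' s.py; python3 s.py w11
```

```text
[-22.2   2.1  99.8] F mould 3.2 -0.9 0.5
loop end []
lever [[-40.0, -9.0, 93.0], [-33.0, 2.0, 110.0], [-23.0, 14.0, 124.0]]
```

Call:
{"api": "jog_arm", "payload": {"steps": [[0.0012,0,0.001,0],[0.0012,0,0.0011,0],[0.0011,0,0.0011,0],[0,0,0,0]]}}

```text
clock: 18.72
ee_pos: [0.5108, -0.0335, 0.0966]
tool_rot: [0.804, 0.594, 0.0, -0.0]
contact_force: [-0.3, -1.5, 2.2]
gripper_width: -0.001
gripper_force: 1.1
```

Call:
{"api": "jog_arm", "payload": {"steps": [[0.0011,0,0.0012,0],[0.001,0,0.0012,0],[0.001,0,0.0013,0],[0,0,0,0]]}}

```text
clock: 19.05
ee_pos: [0.5117, -0.0304, 0.0928]
tool_rot: [0.804, 0.594, 0.0, -0.0]
contact_force: [-0.0, 0.4, 1.6]
gripper_width: 0.003
gripper_force: 0.7
```

```bash
python3 s.py w12; python3 - <<'E'
from h import *
im,d=get_image("scene"); c=camera_info("scene")
X=O+.02*U+np.array([0,0,.06]); p=np.array(c["R"])@X+np.array(c["t"]); u,v=int(c["fx"]*p[0]/p[2]+c["cx"]),int(c["fy"]*p[1]/p[2]+c["cy"])
cv2.imwrite("pics/s1.png",cv2.resize(im[v-60:v+60,u-60:u+60],(600,600),interpolation=cv2.INTER_CUBIC))
E
```

```text
[-29.    2.2  92.9] F mould -0.1 0.3 1.6
loop end []
lever [[-48.0, -9.0, 91.0], [-39.0, 2.0, 104.0], [-33.0, 14.0, 124.0]]
```

View pics/s1.png

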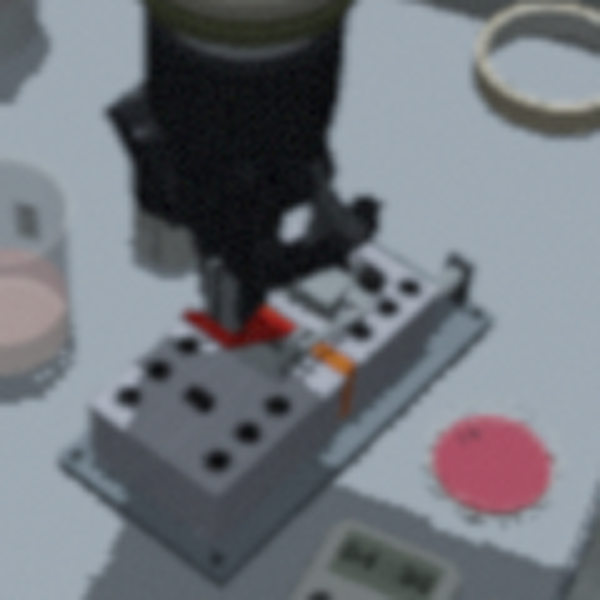

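The scene view shows the finger on the red lever (240,325), with the loop lying to the keeper side. Continuing down.

Call:
{"api": "jog_arm", "payload": {"steps": [[0.001,0,0.0014,0],[0.0009,0,0.0014,0],[0.0008,0,0.0014,0],[0,0,0,0]]}}

```text
clock: 19.58
ee_pos: [0.5122, -0.0283, 0.0884]
tool_rot: [0.804, 0.594, 0.0, -0.0]
contact_force: [1.2, 0.0, 0.3]
gripper_width: 0.002
gripper_force: 0.2
```

Call:
{"api": "jog_arm", "payload": {"steps": [[0.0008,0,0.0014,0],[0.0007,0,0.0014,0],[0.0006,0,0.0014,0],[0,0,0,0]]}}

```text
clock: 19.92
ee_pos: [0.5126, -0.0264, 0.084]
tool_rot: [0.804, 0.594, -0.0, -0.0]
contact_force: [0.1, -0.7, 0.0]
gripper_width: -0.004
gripper_force: 0.0
```

Call:
{"api": "jog_arm", "payload": {"steps": [[0.0006,0,0.0014,0],[0.0005,0,0.0014,0],[0.0005,0,0.0014,0],[0,0,0,0]]}}

```text
clock: 20.25
ee_pos: [0.5131, -0.0249, 0.0799]
tool_rot: [0.804, 0.594, -0.0, -0.0]
contact_force: [-0.8, 0.8, -0.4]
gripper_width: 0.002
gripper_force: 0.0
```

```bash
python3 s.py w13
```

```text
[-34.7   2.   80.1] F mould -0.3 0.1 -0.0
loop end []
lever [[-47.0, -9.0, 86.0], [-45.0, 2.0, 109.0], [-26.0, 13.0, 124.0]]
```

The force is gone, so the lever has probably snapped down. I'll lift and look.

Call:
{"api": "jog_arm", "payload": {"steps": [[0,0,-0.01,0],[0,0,-0.02,0],[0,0,-0.02,0],[0,0,-0.02,0],[-0.02,0,-0.01,0],[-0.02,0,0,0],[0,0,0,0],[0,0,0,0]]}}

```text
clock: 21.07
ee_pos: [0.5015, -0.0645, 0.1612]
tool_rot: [0.805, 0.593, 0.0, 0.001]
contact_force: [-0.3, 0.6, 0.1]
gripper_width: 0.0
gripper_force: 0.0
```

```bash
python3 s.py w14; python3 - <<'E'
from h import *
o=observe(); im,d=get_image("wrist"); P=M(cloud("wrist",d,d>0,o))*1e3; x,y,z=P.T
for n,a,b in(("lever",-3,7),("loop",14,19),("edge",27,36)):
    k=(y>a)&(y<b); print(n,[(X,int(np.median(z[k&(abs(x-X)<1)]))) for X in range(-64,76,2) if (k&(abs(x-X)<1)).any()])
cv2.imwrite("pics/w14b.png",im[60:400,130:430])
E
```

```text
[  5.5   1.7 160.9] F mould -0.0 -0.9 -0.4
loop end [(44, 51), (45, 51), (46, 51), (47, 51), (48, 50), (49, 51), (50, 53), (51, 55), (52, 59), (53, 59), (54, 59), (55, 59)]
lever 0
lever [(-64, 50), (-62, 50), (-60, 51), (-58, 70), (-56, 70), (-54, 70), (-52, 68), (-50, 68), (-48, 68), (-46, 68), (-44, 68), (-42, 68), (-40, 69), (-38, 68), (-36, 69), (-34, 68), (-32, 68), (-30, 68), (-28, 68), (-26, 68), (-24, 68), (-22, 68), (-20, 68), (-18, 68), (-16, 68), (-14, 68), (-12, 230), (-10, 229), (-8, 219), (-6, 241), (-4, 220), (-2, 203), (0, 198), (2, 199), (4, 206), (6, 207), (8, 207), (10, 199), (12, 210), (14, 198), (16, 51), (18, 50), (20, 50), (22, 50), (24, 55), (26, 62), (28, 63), (30, 63), (32, 63), (34, 63), (36, 63), (38, 63), (40, 63), (42, 63), (44, 63)]
loop [(-64, 50), (-62, 50), (-60, 50), (-58, 51), (-56, 60), (-54, 68), (-52, 67), (-50, 67), (-48, 66), (-46, 68), (-44, 59), (-42, 67), (-40, 67), (-38, 67), (-36, 50), (-34, 59), (-32, 51), (-30, 51), (-28, 50), (-26, 51), (-24, 51), (-22, 51), (-20, 57), (-18, 64), (-16, 257), (-14, 255), (-12, 241), (-10, 242), (-8, 21
[... 351 characters left out ...]
-58, 50), (-56, 50), (-54, 50), (-52, 50), (-50, 51), (-48, 50), (-46, 50), (-44, 51), (-42, 51), (-40, 50), (-38, 50), (-36, 50), (-34, 50), (-32, 50), (-30, 51), (-28, 51), (-26, 51), (-24, 50), (-22, 50), (-20, 50), (-18, 50), (-16, 50), (-14, 50), (-12, 50), (-10, 51), (-8, 217), (-6, 223), (-4, 228), (-2, 227), (0, 218), (2, 217), (4, 217), (6, 217), (8, 217), (10, 217), (12, 221), (14, 221), (16, 49), (18, 49), (20, 50), (22, 50), (24, 50), (26, 51), (28, 50), (30, 50), (32, 50), (34, 50), (36, 50), (38, 50), (40, 50), (42, 50), (44, 50), (46, 50), (48, 50), (50, 50), (52, 51), (54, 50), (56, 50), (58, 50), (60, 50), (62, 50), (64, 50), (66, 50), (68, 50), (70, 50), (72, 50), (74, 50)]
```

View pics/w14b.png

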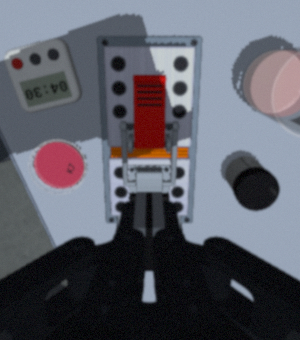

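The lever is flat: its face is at z 68 across its whole length. The half has been drawn in about 7 mm, with the bar at x≈41 under the lip. The gripper is clear of everything, and the beaker, pot, timer and dish haven't moved.

```bash
python3 -c "
from cell import *; print(job_done())"
```

```text
the job is handed in; nothing more can be done
None
```

The mould is latched and handed in: the bar is hooked under the keeper's lip, the lever snapped flat, and the half was drawn in about 7 mm. No force reading went above about 6 N, and the beaker, pot, timer and dish were not touched.

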